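Set out the eye drops in their colour-coded holders

ROBOT

A 6-joint arm with a two-finger parallel gripper is mounted at the origin on the work surface. World frame = base frame: x ahead of the robot, y to its left, z up, the work surface at z = 0. Lengths are in mm, angles in rad, forces in N, time in s.
With the tool pointing down it reaches from about 300 to 850 mm from the base axis. Payload 4.2 kg.
Tool frame: the origin (TCP) lies at the very end of the fingers, on their centre line; the grasp point (between the pads) lies 19 mm behind it (r.tcp_to_grasp is the distance from the TCP to the grasp point, in mm); z points along the fingers, y is the line along which they close (so a half turn about z gives the same grasp; the last joint's range is limited). The gripper opens to 91 mm and grips with 3 to 60 N. Pads are 32 mm wide; open, the fingers measure 118 mm over their backs; the gripper's body (76 mm by 178 mm) begins 60 mm behind the grasp point.
Start: joints at [-1.251, 0.32, 1.565, -0, 1.257, -0.02], TCP at [191.65, -542.138, 213.976] pointing down, gripper open.
Joint ranges: [-3.11, 3.11], [-0.84, 2.01], [0.21, 2.61], [-1.34, 4.49], [0.05, 2.63], [-2.56, 2.56]. Speed limits (rad/s): [2.57, 2.57, 3.14, 3.14, 3.14, 3.14].

INTERFACE

Orientations are given as a 3x3 rotation matrix whose columns are the frame's x, y, z axes.
In Python, from bench import r gives the robot as it stands. Calls block until the motion is done:
- r.move_to(position, orientation): joint-space move of the TCP to a pose.
- r.move_l(position, ori=None, velocity=150, contact_N=None): straight line of the TCP; ori=None keeps the orientation; velocity is the mean speed in mm/s. With contact_N (N) it stops when the force on the tool has changed by that much, and returns True; else False.
- r.move_j(angles): joint-space move.
- r.gripper_to(opening, grip_force=None): opening from 0.0 (shut) to 1.0 (fully open); grip_force is the grip in N (None keeps the last); returns when the fingers have stopped.
- r.dwell(seconds).
- r.ik(position, orientation): joint angles nearest the present ones, or None.
- r.observe(): the state.
- r.grab_frame(name): name is "scene" or "top" or "wrist"; returns a dict with "pixels" (420x560x3 uint8, red, green, blue), "vfov" (degrees; the focal length in pixels is half the picture's height over the tangent of half this angle, whatever the lens; pixels are square), "cx", "cy" (the principal point, pixels), "R" (3x3) and "t" (3): a world point X has camera coordinates R X + t. Camera axes: x right, y down, z forward; pixel columns grow to the right and rows downward; lengths in mm; the calibration is good to about 2 mm. A picture is of the moment at which its call begins. There is no depth.
A pose or a line that the arm cannot do raises r.PlanningError and nothing moves.
- r.sign_off(): hands the job in; it is judged then, once.
The state is a dict: "t": time; "joint_pos": joint angles; "joint_vel": joint speeds; "joint_torque": joint torques, N m; "ee_pos": TCP position; "eef_rot": TCP orientation; "force": force on the tool from outside, world axes, zero at the start; "ft_torque": the same for the moment, N m; "opening": opening from 0.0 (shut) to 1.0 (fully open); "gripper_force": force on a finger pad.
Only numpy, scipy, OpenCV 4.12 (cv2) and the standard library are available. Lean on these libraries where they do the work, as an engineer would, in place of code of your own. Each camera call takes 0.05 s, during which the arm holds its last target. There are 200 camera calls.

TASK

Set up the examination table for the next patient: stand each of the four slim dropper bottles upright in the round holder of the same colour as its cap, and put the red-capped dilating drops in last, once the other three are standing in their holders and let go. Leave the two squat jars where they are.

Things in the scene. Friction and masses are not known exactly. Their poses are not given: they have to be found in the camera images.
- bottle_red_mid (a point): Slim upright dropper bottle (dilating drops, 30 g) with a red cap: round white body 30 mm in diameter up to 50 mm above its underside, red tapering cap 25 mm wide above, 80 mm tall in all. Loose, standing on the table. The point is on its axis half-way up, 40 mm above its underside; z points up to the cap.
- bottle_blue_mid (a point): Slim upright dropper bottle (30 g) with a blue cap: round white body 30 mm in diameter up to 50 mm above its underside, blue tapering cap 25 mm wide above, 80 mm tall in all. Loose, standing on the table. The point is on its axis half-way up, 40 mm above its underside; z points up to the cap.
- bottle_green_mid (a point): Slim upright dropper bottle (30 g) with a green cap: round white body 30 mm in diameter up to 50 mm above its underside, green tapering cap 25 mm wide above, 80 mm tall in all. Loose, standing on the table. The point is on its axis half-way up, 40 mm above its underside; z points up to the cap.
- bottle_yellow_mid (a point): Slim upright dropper bottle (30 g) with a yellow cap: round white body 30 mm in diameter up to 50 mm above its underside, yellow tapering cap 25 mm wide above, 80 mm tall in all. Loose, standing on the table. The point is on its axis half-way up, 40 mm above its underside; z points up to the cap.
- holder_red_floor (a point): Low round open cup of red plastic with a white inner floor, fixed to the table: 60 mm outside diameter, 48 mm inside diameter, rim 18 mm above the table, inner floor 6 mm above the table. The point is the centre of the inner floor; z points up.
- holder_blue_floor (a point): Low round open cup of blue plastic with a white inner floor, fixed to the table: 60 mm outside diameter, 48 mm inside diameter, rim 18 mm above the table, inner floor 6 mm above the table. The point is the centre of the inner floor; z points up.
- holder_green_floor (a point): Low round open cup of green plastic with a white inner floor, fixed to the table: 60 mm outside diameter, 48 mm inside diameter, rim 18 mm above the table, inner floor 6 mm above the table. The point is the centre of the inner floor; z points up.
- holder_yellow_floor (a point): Low round open cup of yellow plastic with a white inner floor, fixed to the table: 60 mm outside diameter, 48 mm inside diameter, rim 18 mm above the table, inner floor 6 mm above the table. The point is the centre of the inner floor; z points up.
- jar_red_mid (a point): Squat clear jar with a flat red lid, 46 mm in diameter, 36 mm tall, 90 g, standing loose on the table among the bottles; not to be moved. The point is on its axis half-way up, 18 mm above its underside.
- jar_green_mid (a point): Squat clear jar with a flat green lid, 46 mm in diameter, 36 mm tall, 90 g, standing loose on the table among the bottles; not to be moved. The point is on its axis half-way up, 18 mm above its underside.

How it is judged:
By the outcome, as a careful person would: the job done as asked, in the order asked, and still so for the second after the job is handed in, with the robot touching nothing.
It also fails if it takes over 109 s, if anything falls off the work surface, if the arm or the gripper's body presses on something with over 40 N, if the wrist force passes 120 N, or if a joint passes its speed limit or range.

## Working session

There is one attempt and no reset: what is moved stays moved. The work goes in short steps, each a Python script; the robot and the scene stay as the last script left them, time stands still between calls to the robot, and variables do not carry over. Pictures are saved under pics/ and viewed, at most 14 in all, crops included, and the job is handed in when it is done.

```bash
mkdir -p pics; python3 - <<'E'
from bench import r
import cv2,numpy as np,pickle
fs={}
for n in("top","scene"):
    f=r.grab_frame(n); fs[n]=f
    cv2.imwrite(f"pics/{n}0.png",f["pixels"][...,::-1])
    print(n,f["vfov"],f["cx"],f["cy"],np.round(f["R"],3).tolist(),np.round(f["t"],1), np.round(-np.array(f["R"]).T@f["t"]))
pickle.dump(fs,open("f0.pkl","wb"))
E
```

```text
top 51.727400430792684 270.7908093796557 207.90968224847424 [[0.016, -1.0, -0.015], [-0.988, -0.014, -0.155], [0.155, 0.017, -0.988]] [ -3.9 521.4 891.8] [377. -12. 962.]
scene 51.23696315151016 278.64059251281674 211.68215444427867 [[0.73, 0.683, -0.019], [0.435, -0.486, -0.758], [-0.527, 0.545, -0.652]] [-373.7 -189.9 1210. ] [ 993. -497.  638.]
```

View pics/top0.png

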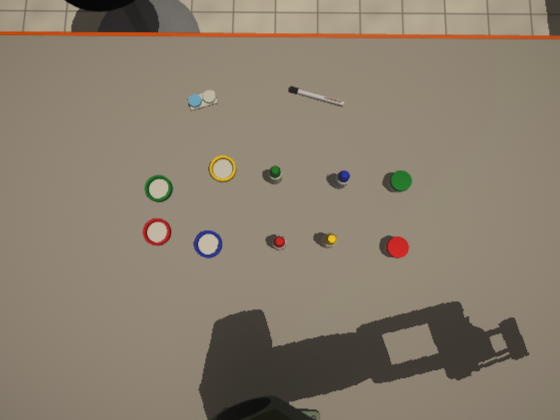

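View pics/scene0.png

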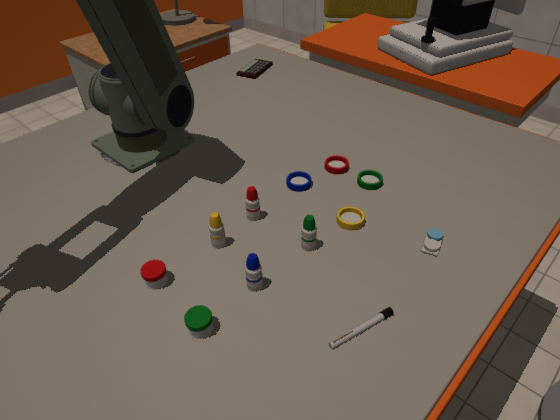

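The top view shows the holders: green (159,188), yellow (222,168), red (157,232) and blue (208,244). Caps are green (275,173), blue (344,177), red (280,242) and yellow (331,240), and the jars are green (401,181) and red (398,247). The scene view confirms that all the bottles are upright.

```bash
cat >h.py <<'E'
import cv2,numpy as np
HUE={'red':[(0,8),(172,180)],'blue':[(108,128)],'green':[(50,80)],'yellow':[(18,32)]}
def blobs(px,col,smin=120,amin=15):
    h=cv2.cvtColor(px,cv2.COLOR_RGB2HSV); m=0
    for a,b in HUE[col]: m=m|cv2.inRange(h,(a,smin,50),(b,255,255))
    out=[]
    for c in cv2.findContours(m,cv2.RETR_EXTERNAL,cv2.CHAIN_APPROX_NONE)[0]:
        f=np.zeros(m.shape,np.uint8);cv2.drawContours(f,[c],-1,1,-1)
        if f.sum()<amin: continue
        ys,xs=np.nonzero(f); out.append((xs.mean(),ys.mean(),int(f.sum()),cv2.boundingRect(c)))
    return out
def ray(f,u,v):
    F=f["pixels"].shape[0]/2/np.tan(np.radians(f["vfov"])/2);R=np.array(f["R"])
    d=R.T@np.array([(u-f["cx"])/F,(v-f["cy"])/F,1]); return -R.T@np.array(f["t"]),d
def plane(f,u,v,z):
    o,d=ray(f,u,v); return o+d*(z-o[2])/d[2]
E
python3 - <<'E'
import pickle,numpy as np
from h import *
fs=pickle.load(open("f0.pkl","rb"))
for n in fs:
  for c in HUE:
    for u,v,a,bb in blobs(fs[n]["pixels"],c):
        if a>1500 or (n=="top" and v<60): continue
        print(n,c,round(u,1),round(v,1),a,bb,*[np.round(plane(fs[n],u,v,z)[:2],1) for z in(14,36,65)])
E
```

```text
top red 278.9 241.6 96 (274, 237, 11, 11) [451.3 -14.6] [449.6 -14.5] [447.3 -14.4]
top red 397.3 246.8 380 (387, 236, 22, 22) [ 443.9 -272.1] [ 442.4 -266. ] [ 440.3 -258.1]
top red 156.5 231.4 609 (143, 218, 28, 28) [469.6 255.7] [467.4 249.5] [464.6 241.3]
top blue 207.7 243.7 577 (194, 231, 28, 27) [444.3 141.5] [442.8 137.9] [440.7 133.2]
top blue 344.2 175.8 77 (341, 171, 8, 11) [ 600.5 -158.5] [ 595.3 -155.1] [ 588.4 -150.7]
top green 158.2 188.1 553 (145, 175, 27, 27) [567.  257.6] [562.6 251.3] [556.8 243.1]
top green 400.6 180.4 325 (391, 171, 20, 20) [ 591.7 -283.6] [ 586.7 -277.3] [ 580.1 -269. ]
top green 275.3 171.1 74 (271, 166, 9, 11) [609.3  -4.2] [603.9  -4.4] [596.8  -4.6]
top yellow 330.4 239.1 107 (325, 234, 12, 11) [ 458.5 -126.9] [ 456.6 -124.2] [ 454.1 -120.7]
top yellow 222.4 168.2 581 (209, 155, 27, 27) [614.7 115. ] [609.1 112.1] [601.8 108.2]
scene red 153.0 270.3 451 (140, 260, 26, 22) [ 427.5 -259.9] [ 447.4 -268.2] [ 473.7 -279.3]
scene red 253.2 209.9 24 (247, 207, 13, 5) [443.1  -8.2] [462.5 -25.4] [488.1 -48.1]
scene red 251.5 193.4 132 (247, 186, 11
[... 349 characters left out ...]
287, 172, 24, 19) [447.4 137.8] [466.6 115.4] [492.   85.9]
scene green 197.4 316.9 488 (185, 306, 27, 23) [ 574.  -270.3] [ 588.8 -278.3] [ 608.3 -288.8]
scene green 307.9 221.6 105 (304, 215, 10, 15) [557.3  42.5] [572.7  23.5] [593.   -1.6]
scene green 368.9 178.2 335 (358, 170, 25, 19) [565.8 257.5] [580.8 230.9] [600.7 195.8]
scene yellow 217.7 237.3 27 (211, 234, 14, 6) [ 450.8 -117.6] [ 470. -131.] [ 495.2 -148.6]
scene yellow 214.8 220.0 159 (209, 212, 13, 16) [405.5 -86.6] [ 426.3 -101.1] [ 453.6 -120.2]
scene yellow 350.3 217.8 558 (336, 206, 29, 24) [616.9 112.4] [630.2  90.9] [647.7  62.6]
scene yellow 330.2 23.6 85 (323, 21, 20, 9) [-198.  1086.7] [-156.  1030.9] [-100.6  957.2]
```

```bash
cat >p.py <<'E'
import numpy as np,cv2
from bench import r
B=dict(red=(447,-13.6),blue=(588.3,-149.5),green=(595,-3.2),yellow=(453.9,-120.5))
H=dict(red=(470.5,254),blue=(445.5,139.5),green=(566.3,257),yellow=(615.5,113.5))
O=np.array(r.observe()["eef_rot"])
def ori(s): return np.array([[s,0,0],[0,-s,0],[0,0,-1.]])
def best(p):
    c=[(abs(q[5]),s) for s in(1,-1) if (q:=r.ik(p,ori(s))) is not None]; return ori(min(c)[1])
def go(c,snap=None):
    b,h=B[c],H[c]
    o=best([*b,150]); print(c,o[0,0])
    r.move_to([*b,130],o); r.gripper_to(0.7,10)
    r.move_l([*b,19],velocity=120)
    r.gripper_to(0.0,10)
    s=r.observe();print("grip",s["opening"],s["gripper_force"],s["t"])
    r.move_l([*b,150],velocity=150)
    r.move_to([*h,150],o); print("held",r.observe()["opening"],np.round(r.observe()["ee_pos"],1))
    r.move_l([*h,40],velocity=120)
    print("contact",r.move_l([*h,22],velocity=30,contact_N=2),r.observe()["ee_pos"][2],r.observe()["force"])
    r.gripper_to(0.6); r.dwell(0.2)
    r.move_l([*h,150],velocity=150); print(r.observe()["t"])
E
python3 - <<'E'
from p import *
go("green")
f=r.grab_frame("scene");cv2.imwrite("pics/s1.png",f["pixels"][...,::-1])
E
```

```text
green 1.0
grip 0.32817265515726146 9.999755326425657 4.8
held 0.32847737487556167 [566.5 255.9 149.7]
contact True 24.575588263824187 [0.70701992 0.55885411 1.02943479]
10.1833
```

View pics/s1.png

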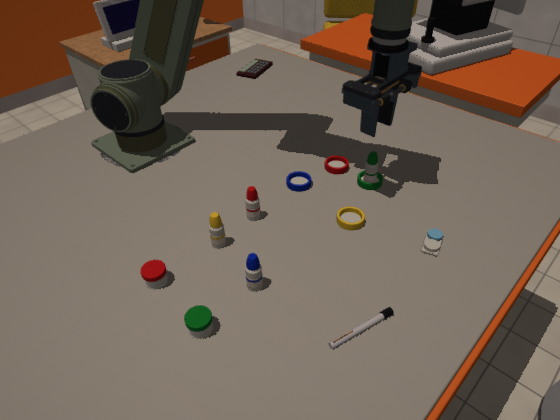

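The green bottle stands in the green holder at (370,170), and everything else is unmoved. Blue and yellow are next.

```bash
python3 - <<'E'
from p import *
go("yellow"); go("blue")
f=r.grab_frame("scene");cv2.imwrite("pics/s2.png",f["pixels"][...,::-1])
E
```

```text
yellow 1.0
grip 0.3247011329668765 10.000084851344582 13.7583
held 0.3265392513859949 [614.9 112.3 149.7]
contact True 24.60242037363879 [ 0.42885184 -0.21536991  1.43690971]
19.2167
blue 1.0
grip 0.32640203167441517 10.000006694463082 22.3083
held 0.3236837914760729 [446.3 139.  150. ]
contact True 24.368567246125046 [0.80300421 0.67922528 1.05204528]
27.9
```

View pics/s2.png

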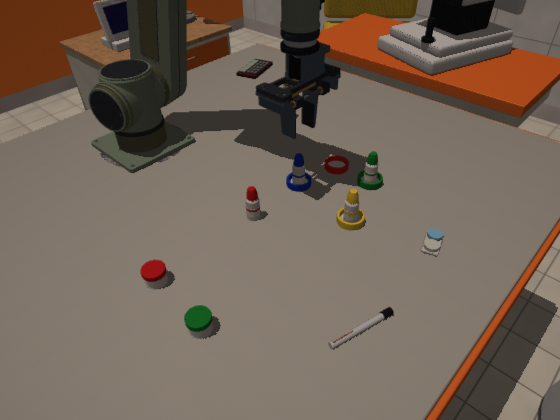

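Three bottles stand in their own holders: blue (299,172), green (370,170) and yellow (351,208). Red goes last.

```bash
python3 - <<'E'
from p import *
go("red")
r.move_l([400,0,250])
f=r.grab_frame("scene");cv2.imwrite("pics/s3.png",f["pixels"][...,::-1])
f=r.grab_frame("top");cv2.imwrite("pics/t3.png",f["pixels"][...,::-1])
E
```

```text
red 1.0
grip 0.32238664033458125 10.000121481134556 30.675
held 0.3240897619403962 [470.3 253.  149.6]
contact True 24.588587842953995 [ 0.48418051 -0.53501704  0.13966628]
36.075
```

View pics/s3.png

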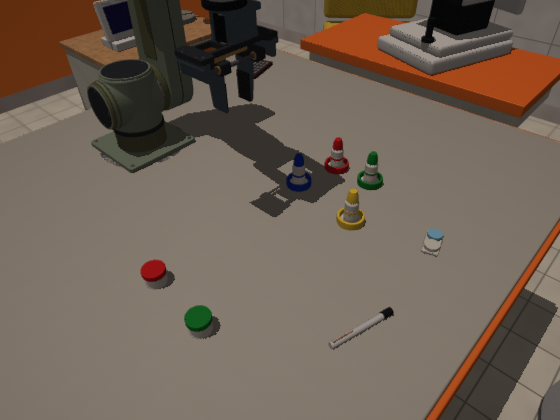

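View pics/t3.png

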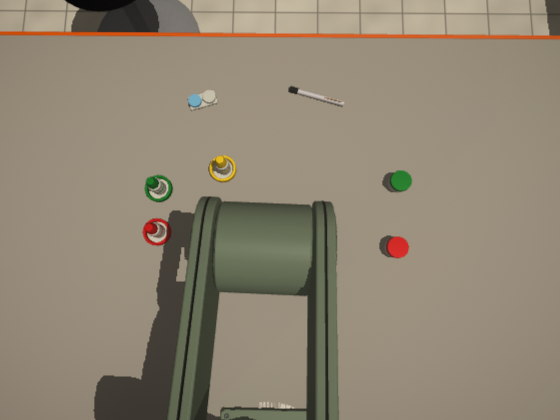

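The scene view shows all four bottles upright in their matching holders: red (337,155), green (371,170), blue (299,171) and yellow (351,208). In the top view the jars are still at (401,181) and (398,247), and the arm is clear.

```bash
python3 -c "
from bench import r
print(r.sign_off())"
```

```text
the job is handed in; nothing more can be done
None
```

All four bottles are standing in the holders that match their caps, with red placed last at about 36 s; the jars were not moved, and the job is handed in.

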